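# Right a toppled lens barrel and hold it pressed into the upright V-block

## Task

The lens barrel of the inspection camera has fallen over. Stand it upright on the bench, glass end up, then bring it, upright and down on the bench, into the notch of the steel V-block and press it firmly, without crushing it, onto both faces of the V. Finish while still holding it pressed there, and leave the flux pot, the block battery and the green circuit board alone.

Things in the scene. Friction and masses are not known exactly. Their poses are not given: they have to be found in the camera images.
- barrel_center (a point): Centre of the lens barrel, a loose plain cylinder 40 mm in diameter, 84 mm long; on its axis, 42 mm from either end. Its z axis runs along the barrel from the foot to the glass end. At the start the barrel lies on its side with this point 20 mm above the bench (it may roll if pushed); standing glass up, z points up and this point is 42 mm above the bench.
- barrel: The same lens barrel: brass foot ring with a slippery smooth underside, aluminium lower half, black ribbed ring and bluish glass at the other end. About 0.28 kg, foot-heavy: centre of mass about 28 mm from the foot. Origin at the centre of the foot's underside, z axis towards the glass.
- v_seat (a point): Seat of the V-block: the point where the axis of the barrel stands when it bears on both faces, 21 mm above the bench. Its x axis points level, straight into the V (the direction to press), y across the V, z up. Seen from here the edges of the V's mouth lie 4.5 mm ahead (+x) and 24 mm to either side, the bottom of the V 27 mm ahead, the back of the block 53 mm ahead.
- vface_left: Half of the steel V-block, with the polished, slippery V face on the +y side of v_seat. The block is fixed to the bench, 42 mm high, 68 mm wide; its vertical 90-degree notch is open in front, at top and at bottom, so the barrel stands on the bench in it. Origin on the bench under v_seat.
- vface_right: The other half, with the equally slippery V face on the -y side of v_seat; fixed. Origin on the bench under v_seat. A screwed foot flange 8 mm high (screw heads 16 mm) reaches 52 mm to either side, from 23 to 53 mm ahead of v_seat.
- flux_pot: Bystander: white pot with a cream lid, 38 mm across and 38 mm high, loose; origin at the centre of its underside.
- battery_9v: Bystander: small black and gold block battery lying flat, 49x27x18 mm, loose; origin at the centre of its underside.
- pcb_green: Bystander: green circuit board with parts on it, 50x62x19 mm, loose; origin at the centre of its underside.

How it is judged:
On the way:
1. the barrel stands upright on the bench, glass end up (within 0.1 rad, foot within 6 mm of the bench) (angle between barrel_center's own z axis and vertical below 0.1 rad and height (world z) of barrel_center below 0.048 m), for 0.2 s.
At the end, for the whole second after the job is handed in: The barrel stands glass up within 0.06 rad, foot within 6 mm of the bench, axis within 3 mm of v_seat, at rest, pressing on each V face with over 1.5 N while the fingers still hold or push it with over 1 N; the bystanders lie within 20 mm of where they were (angle between barrel_center's own z axis and vertical below 0.06 rad and height (world z) of barrel_center below 0.048 m and horizontal distance between barrel_center and v_seat below 0.003 m and contact force between barrel and vface_left above 1.5 N and contact force between barrel and vface_right above 1.5 N and contact force between the fingers and barrel above 1 N and linear speed of barrel below 0.02 m/s and distance of each of flux_pot, battery_9v, pcb_green from where it was at the start of the episode below 0.02 m); the arm keeps its last pose, push and grip.
It fails at once if the flux pot was moved by more than 20 mm (distance of flux_pot from where it was at the start of the episode above 0.02 m).
It fails at once if the small block battery was moved by more than 20 mm (distance of battery_9v from where it was at the start of the episode above 0.02 m).
It fails at once if the green circuit board was moved by more than 20 mm (distance of pcb_green from where it was at the start of the episode above 0.02 m).
It fails at once if the barrel was crushed against the V-block (over 60 N on a face) (contact force between barrel and vface_left above 60 N or contact force between barrel and vface_right above 60 N).
It also fails if it takes over 54 s, if anything falls off the work surface, if the arm or the gripper's body presses on something with over 40 N, if the wrist force passes 120 N, or if a joint passes its speed limit or range.

## Robot

A 7-joint arm with a two-finger parallel gripper is mounted at the origin on a cart in front of the work surface, level with it; the furniture and walls round the work are solid. World frame = base frame: x ahead of the robot, y to its left, z up, the work surface at z = 0. Lengths are in m, angles in rad, forces in N, time in s.
With the tool pointing down it reaches from about 0.425 to 0.95 m from the base axis. Payload 16.7 kg.
Tool frame: the origin (TCP) lies midway between the tips of the shut fingers; the grasp point (between the pads) lies 19 mm behind it; z points along the fingers, y is the direction in which the jaws open and shut (so a half turn about z gives the same grasp; the last joint's range is limited). The gripper opens to 94 mm and grips with 3 to 60 N. Pads are 16 mm wide; open, the fingers measure 119 mm over their backs; the gripper's body (75 mm by 177 mm) begins 78 mm behind the grasp point.
Start: joints at [-1.466, 0.426, 0.074, 1.606, -0.034, 1.111, -0.067], TCP at [0.169, 0.653, 0.205] pointing down, gripper open.
Joint ranges: [-2.85, 2.85], [-0.5, 2.14], [-1.23, 1.37], [0.21, 2.46], [-1.02, 4.16], [0.16, 2.05], [-2.73, 2.73]. Speed limits (rad/s): [1.89, 1.89, 2.39, 2.39, 3.01, 3.01, 3.01].

## Interface

Orientations are given as a unit quaternion [w, x, y, z].
In Python, from cell import get_obs, read_camera, finish_job gives the robot as it stands.
- The arm moves only by the tool carry_out, never from a script. Its argument "increments" is a list of rows, each a list of 5 numbers: the shift along the tool's x, y, z in cm, then the turn about the tool's z in degrees, then the closure, from -1 (fully open) to 1 (shut). In form: [[tx, ty, tz, spin, fingers], ...]. A call has 1 to 10 rows; each row is the pose to reach, as a shift and turn from the pose commanded when the call began, along the tool's axes at that moment; what a row does not reach only later rows make up. A row lasts 1/8 s, in which the tool goes at most 62.5 mm and 10.7 degrees, less where a joint would pass 70% of its speed; a pose out of reach is approached as far as the arm can. A call with a gripper value outside its range is refused whole. The fingers move at their own pace and stop on an object; "grip_force" is the grip in N (left out, the last holds). Time passes only in rows, so rows that repeat a pose let the fingers close. It gives the time, the measured TCP pose, the force and the opening at its end, in the units of the state.
- get_obs(): the state, without advancing time (a new reading comes with each control period).
- read_camera(name): name is "scene" or "top" or "wrist"; returns a dict with "pixels" (384x512x3 uint8, red, green, blue), "vertical_fov" (degrees; the focal length in pixels is half the picture's height over the tangent of half this angle, whatever the lens; pixels are square), "cx", "cy" (the principal point, pixels), "R" (3x3) and "t" (3): a world point X has camera coordinates R X + t. Camera axes: x right, y down, z forward; pixel columns grow to the right and rows downward; lengths in m; the calibration is good to about 2 mm. A picture is of the moment at which its call begins. There is no depth.
- finish_job(): hands the job in, once; it reports no verdict.
The state is a dict: "clock": time; "qpos": joint angles; "qd": joint speeds; "joint_efforts": joint torques, N m; "tcp_pos": TCP position; "orientation": TCP orientation; "contact_force": force on the tool from outside, world axes, zero at the start; "wrist_torque": the same for the moment, N m; "gripper_width": finger opening in m.
Only numpy, scipy, OpenCV 4.12 (cv2) and the standard library are available. Lean on these libraries where they do the work, as an engineer would, in place of code of your own. Each camera call takes 0.05 s, during which the arm holds its last target.

## Working session

There is one attempt and no reset: what is moved stays moved. The work goes in short steps, Python scripts to look and compute and a tool call to move; the robot and the scene stay as the last step left them, time stands still between calls to the robot, and variables do not carry over. Pictures are saved under pics/ and viewed, and the job is handed in when it is done.

Besides the shell and the picture viewer there is one more tool, called after "Call:" as a command line: name --pt "numbers of a row" for each row, then --argument value for the rest. carry_out: Moves the arm, as the interface text tells. Its arguments: {"type":"object","properties":{"increments":{"type":"array"},"grip_force":{"type":"number"}},"required":["increments"]}

```bash
mkdir -p pics; ls; python3 - <<'E'
from cell import *
import cv2,numpy as np,pickle
o=get_obs();print(o)
d={}
for n in ["scene","top","wrist"]:
    c=read_camera(n);d[n]=c
    cv2.imwrite(f"pics/{n}0.png",c["pixels"][:,:,::-1])
    print(n,c["vertical_fov"],c["cx"],c["cy"],np.round(c["R"],3).tolist(),np.round(c["t"],3))
pickle.dump(d,open("d0.pkl","wb"))
E
```

```text
pics
{'clock': 0.0, 'qpos': array([-1.46652402,  0.42673472,  0.07383711,  1.60661737, -0.03412593,
        1.11081437, -0.06711918]), 'qd': array([-0.00030401, -0.00098385, -0.00022072, -0.00019174, -0.00117066,
        0.00028974,  0.00033307]), 'joint_efforts': array([ 5.85746930e-04, -9.35835171e+01,  3.66712801e+00, -4.54195654e+01,
       -4.87958780e-02,  2.03052390e-02,  1.46173447e-04]), 'tcp_pos': array([0.16936452, 0.65293845, 0.20476882]), 'orientation': array([-4.90525893e-05,  1.26570785e-01,  9.91957360e-01, -6.55648283e-04]), 'contact_force': array([ 0.77182558,  0.51199235, -0.59449912]), 'wrist_torque': array([0.01708321, 0.03643755, 0.02993511]), 'gripper_width': 0.09395772869971358}
scene 46.17339607146365 258.8873330170479 185.07949408708294 [[0.689, -0.725, -0.012], [-0.539, -0.501, -0.677], [0.485, 0.473, -0.736]] [-0.393  0.301  0.886]
top 57.26354495915357 255.77772011473505 191.15776054953008 [[-0.015, -1.0, 0.01], [-0.999, 0.014, -0.051], [0.051, -0.011, -0.999]] [-0.027  0.549  0.856]
wrist 69.71466972584881 254.0166710887794 189.52443881441204 [[0.251, 0.968, -0.001], [0.936, -0.243, 0.254], [0.246, -0.065, -0.967]] [-0.674 -0.028  0.391]
```

View pics/scene0.png

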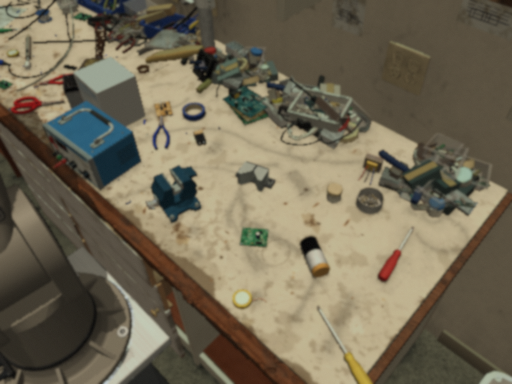

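View pics/top0.png

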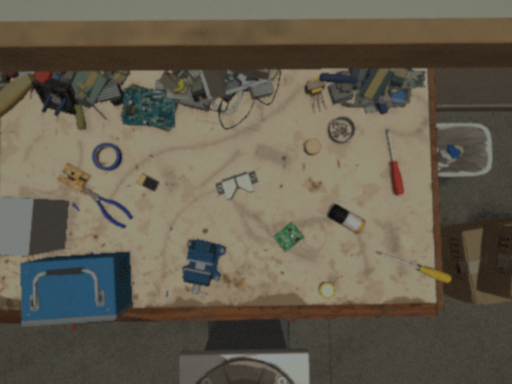

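View pics/wrist0.png

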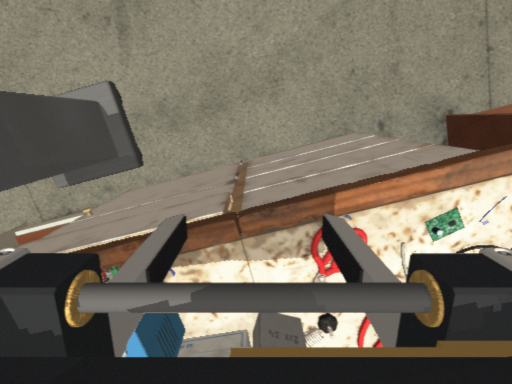

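The top view shows the barrel at about (346,218), with its black glass end at upper left and brass foot at lower right. The V-block is at (237,184), the PCB at (289,237), the battery at (148,182), and the pot is either (327,289) or (313,146). I'll enlarge to check.

```bash
cat > h.py <<'E'
import numpy as np,cv2
def f(c): return 192/np.tan(np.radians(c["vertical_fov"])/2)
def ray(c,u,v):
    d=np.array([(u-c["cx"])/f(c),(v-c["cy"])/f(c),1.]);R=np.array(c["R"]);t=np.array(c["t"])
    return -R.T@t,R.T@d
def pt(c,u,v,z):
    o,d=ray(c,u,v);return o+d*(z-o[2])/d[2]
def proj(c,X):
    p=np.array(c["R"])@np.array(X,float)+np.array(c["t"]);return np.array([c["cx"],c["cy"]])+f(c)*p[:2]/p[2]
E
python3 - <<'E'
import pickle,cv2
d=pickle.load(open("d0.pkl","rb"))
t=d["top"]["pixels"][:,:,::-1]; s=d["scene"]["pixels"][:,:,::-1]
def crop(im,x0,y0,w,h,k): return cv2.resize(im[y0:y0+h,x0:x0+w],None,fx=k,fy=k,interpolation=cv2.INTER_CUBIC)
cv2.imwrite("pics/t1.png",crop(t,210,160,80,60,10)[:600])
cv2.imwrite("pics/t2.png",crop(t,270,190,100,75,8))
cv2.imwrite("pics/s1.png",crop(s,220,150,120,90,6))
cv2.imwrite("pics/s2.png",crop(s,220,210,120,100,6))
E
```

```text
(no output)
```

View pics/t1.png

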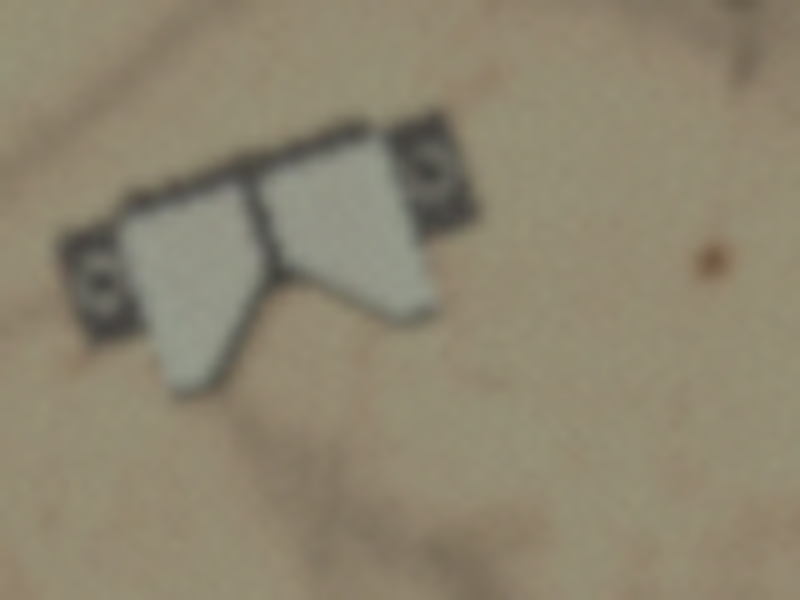

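View pics/t2.png

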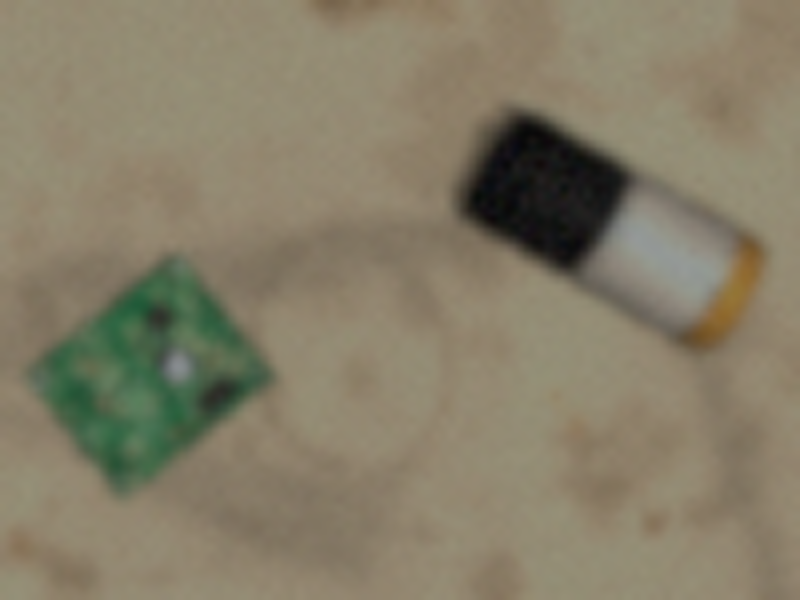

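View pics/s1.png

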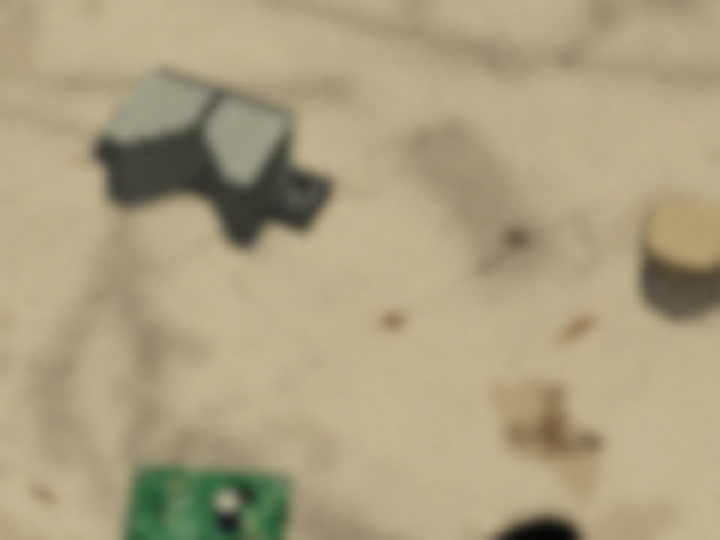

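View pics/s2.png

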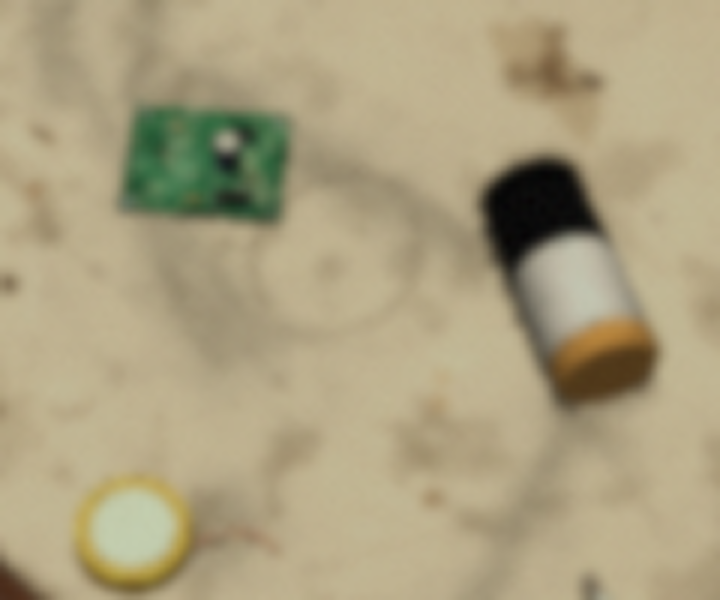

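```bash
cat > loc.py <<'E'
import pickle,numpy as np,cv2
from h import *
d=pickle.load(open("d0.pkl","rb"));T=d["top"];S=d["scene"]
def u(x,y,k,x0,y0): return ((x+.5)/k-.5+x0,(y+.5)/k-.5+y0)
C,_=ray(T,0,0);print("cam",C)
# block
model=np.array([[53,34],[53,-34],[27,0],[4.5,24],[4.5,-24]])/1000
def fit(cam,pts,z=.042):
    W=np.array([pt(cam,*p,z)[:2] for p in pts]);
    a=model-model.mean(0);b=W-W.mean(0)
    U,s,Vt=np.linalg.svd(a.T@b);R=Vt.T@np.diag([1,np.linalg.det(Vt.T@U.T)])@U.T
    t=W.mean(0)-R@model.mean(0);th=np.arctan2(R[1,0],R[0,0])
    print("seat",t,"yaw deg",np.degrees(th),"res mm",np.round(1000*(model@R.T+t-W),1).tolist());return t,th
pt_=[u(*p,10,210,160) for p in [(122,212),(378,130),(278,268),(213,388),(400,320)]]
fit(T,pt_)
ps=[u(*p,6,220,150) for p in [(160,68),(292,108),(203,132),(108,140),(240,188)]]
fit(S,ps)
# barrel
im=T["pixels"].astype(int)
hsv=cv2.cvtColor(T["pixels"],cv2.COLOR_RGB2HSV)
roi=np.zeros(im.shape[:2],bool);roi[198:240,322:372]=1
black=roi&(im.max(2)<60)
brass=roi&(hsv[...,1]>150)&(im[...,0]>110)
for n,m in (("black",black),("brass",brass)):
    ys,xs=np.nonzero(m);print(n,m.sum(),xs.mean(),ys.mean())
for nm,cam,pp in (("top",T,[u(488,159,8,270,190),u(729,296,8,270,190)]),):
    g=pt(cam,*pp[0],.020);b=pt(cam,*pp[1],.020)
    print(nm,g,b,"len",np.linalg.norm(g-b),"dir",np.degrees(np.arctan2(*(g-b)[[1,0]])),"mid",(g+b)/2)
    print("in scene crop",[(proj(S,X)-[220,210])*6 for X in (g,b)])
from cell import get_obs
from scipy.spatial.transform import Rotation as Ro
q=get_obs()["orientation"];print(Ro.from_quat(q[[1,2,3,0]]).as_matrix().round(3))
for n,p,z in (("pcb",u(150,375,8,270,190),.01),("pot?",(327,289),.038),("pot2",(313,146),.038),("bat",(148,182),.018)): print(n,pt(T,*p,z).round(3))
E
python3 loc.py
```

```text
cam [ 0.50489386 -0.02527801  0.88260985]
seat [0.53372572 0.00080075] yaw deg 17.225610030452426 res mm [[0.6, 2.5], [1.8, -0.9], [-0.3, -0.5], [-0.3, -0.1], [-1.8, -1.0]]
seat [0.53424311 0.00275114] yaw deg 18.173629678110824 res mm [[-0.7, 2.8], [-0.2, -4.0], [0.2, 2.5], [1.7, -7.5], [-0.9, 6.1]]
black 244 337.6393442622951 213.65573770491804
brass 22 360.77272727272725 227.0909090909091
top [ 0.50121447 -0.21783338  0.02      ] [ 0.45822026 -0.29076334  0.02      ] len 0.08465980019515862 dir 59.479486684861214 mid [ 0.47971737 -0.25429836  0.02      ]
in scene crop [array([528.2313505 , 187.14364646]), array([610.98069087, 375.38125259])]
[[-0.968  0.251 -0.   ]
 [ 0.251  0.968 -0.001]
 [-0.    -0.001 -1.   ]]
pcb [ 0.436 -0.114  0.01 ]
pot? [ 0.313 -0.201  0.038]
pot2 [ 0.655 -0.175  0.038]
bat [0.575 0.23  0.018]
```

Measured: the barrel axis runs at 59.5° with the glass end at (0.501,-0.218). The V seat is at about (0.534,0.001), pressing along yaw 17.5°. I'll swing over to the glass end at height.

Call:
carry_out --pt "-5 -3 -1 5 -1" --pt "-10 -6.5 -2 10 -1" --pt "-15.5 -10 -3 16 -1" --pt "-20.5 -13 -4 22 -1" --pt "-25.5 -16 -4.5 28 -1" --pt "-31 -19.5 -4.5 34 -1" --pt "-36 -23 -4.5 39 -1" --pt "-41 -26 -4.5 44 -1" --pt "-43.5 -31 -4.5 50 -1" --pt "-46 -36.5 -4.5 56 -1"

```text
clock: 1.4
tcp_pos: [0.5234, 0.1828, 0.2502]
orientation: [0.0, 0.579, 0.815, -0.0]
contact_force: [0.5, 0.2, 0.1]
gripper_width: 0.0939
```

```bash
cat > go.py <<'E'
import sys,numpy as np
from scipy.spatial.transform import Rotation as Ro
from cell import get_obs
o=get_obs();q=o["orientation"];R=Ro.from_quat(q[[1,2,3,0]]).as_matrix()
yaw=np.degrees(np.arctan2(R[1,1],R[0,1]))
print("t",round(float(o["clock"]),2),"tcp",o["tcp_pos"].round(4),"yaw of tool y",yaw.round(2),"F",o["contact_force"].round(2),"w",round(float(o["gripper_width"]),4),"q",o["qpos"].round(2))
a=[float(x) for x in sys.argv[1:]]
if a:
    print("shift cm",(R.T@(np.array(a[:3])-o["tcp_pos"])*100).round(2),"spin",round(yaw-a[3],2))
E
python3 go.py .4944 -.2293 .12 -30.5; python3 go.py .56 0 .25 0
```

```text
t 1.4 tcp [0.5234 0.1828 0.2502] yaw of tool y 19.26 F [0.49 0.22 0.12] w 0.0939 q [-0.88  0.2   0.5   1.85 -0.11  1.12 -0.01]
shift cm [-37.94 -16.33  13.04] spin 49.76
t 1.4 tcp [0.5234 0.1828 0.2502] yaw of tool y 19.26 F [0.49 0.22 0.12] w 0.0939 q [-0.88  0.2   0.5   1.85 -0.11  1.12 -0.01]
shift cm [-18.46  -2.57   0.03] spin 19.26
```

Call:
carry_out --pt "-5.5 -1 0 5 -1" --pt "-11 -2 0 11 -1" --pt "-17 -3.5 1 18 -1" --pt "-22 -6 3 26 -1" --pt "-27 -9 6 34 -1" --pt "-32 -12.5 9 42 -1" --pt "-37.9 -16.3 12 49.8 -1" --pt "-37.9 -16.3 13 49.8 -1" --pt "-37.9 -16.3 13 49.8 -1"

```text
clock: 2.52
tcp_pos: [0.4941, -0.2285, 0.1194]
orientation: [-0.001, 0.868, 0.496, -0.001]
contact_force: [0.8, -0.2, 0.8]
gripper_width: 0.0941
```

```bash
python3 go.py .4944 -.2293 .001 -30.5; python3 - <<'E'
from cell import *
import cv2,pickle
c=read_camera("wrist");pickle.dump(c,open("w1.pkl","wb"));cv2.imwrite("pics/w1.png",c["pixels"][:,:,::-1])
E
```

```text
t 2.52 tcp [ 0.4941 -0.2285  0.1194] yaw of tool y -30.51 F [ 0.8  -0.2   0.77] w 0.0941 q [-0.3   0.4   0.77  2.01 -0.36  0.87  0.13]
shift cm [-0.04  0.09 11.84] spin -0.01
```

View pics/w1.png

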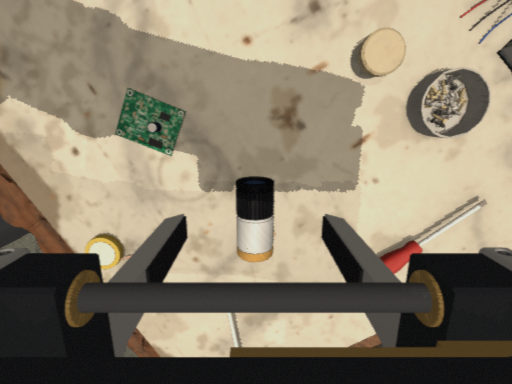

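```bash
python3 - <<'E'
import pickle
from h import *
c=pickle.load(open("w1.pkl","rb"))
for n,X in (("glass axis",[.5012,-.2178,.02]),("foot",[.4582,-.2908,.02]),("glass top",[.5012,-.2178,.04]),("tcp",[.4944,-.2293,.12])): print(n,proj(c,X))
for uv,z in (((255,181),.035),((254,257),.036),((254,217),.04),((254,250),.036)): print(uv,pt(c,*uv,z).round(4))
E
```

```text
glass axis [253.85494265 178.16042341]
foot [253.89660973 252.55650299]
glass top [253.80706786 182.63450445]
tcp [253.50163677 227.90636403]
(255, 181) [ 0.5024 -0.218   0.035 ]
(254, 257) [ 0.46   -0.2881  0.036 ]
(254, 217) [ 0.4835 -0.2482  0.04  ]
(254, 250) [ 0.4641 -0.2811  0.036 ]
```

Call:
carry_out --pt "0 0 4 0 -1" --pt "0 0 8 0 -1" --pt "0 0 11 0 -1" --pt "0 0 11.6 0 -1" --pt "0 0 11.6 0 1" --pt "0 0 11.6 0 1" --pt "0 0 11.6 0 1" --pt "0 0 11.6 0 1" --pt "0 0 11.6 0 1" --grip_force 6

```text
clock: 3.7
tcp_pos: [0.4957, -0.2271, 0.0047]
orientation: [0.0, 0.868, 0.497, 0.0]
contact_force: [-0.3, 0.5, 0.0]
gripper_width: 0.0476
```

```bash
python3 go.py
```

```text
t 3.7 tcp [ 0.4957 -0.2271  0.0047] yaw of tool y -30.34 F [-0.32  0.49  0.03] w 0.0476 q [-0.17  0.57  0.61  2.07 -0.54  0.65  0.28]
```

Call:
carry_out --pt "0 0 0 0 1" --pt "0 0 0 0 1" --pt "0 0 -1 0 1" --pt "0 0 -2 0 1" --pt "0 0 -3 0 1" --pt "0 0 -3 0 1"

```text
clock: 4.45
tcp_pos: [0.4963, -0.2272, 0.0355]
orientation: [0.0, 0.867, 0.497, 0.001]
contact_force: [0.5, -0.2, 0.8]
gripper_width: 0.0399
```

```bash
python3 go.py;  python3 - <<'E'
from cell import *
import cv2
c=read_camera("scene");cv2.imwrite("pics/s3.png",cv2.resize(c["pixels"][190:310,240:400,::-1],None,fx=4,fy=4))
E
```

```text
t 4.45 tcp [ 0.4963 -0.2272  0.0355] yaw of tool y -30.33 F [ 0.52 -0.18  0.81] w 0.0399 q [-0.21  0.52  0.66  2.06 -0.49  0.71  0.24]
```

View pics/s3.png

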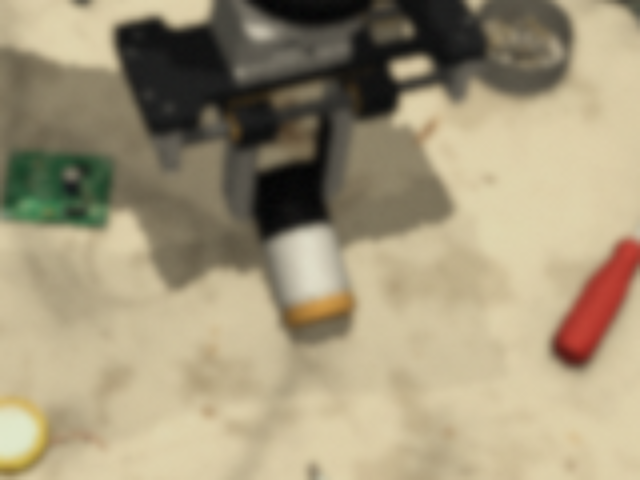

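The barrel is held at the glass end, foot down and tilting up as it should. I'll continue the lift.

Call:
carry_out --pt "0 0 -0.7 0 1" --pt "0 0 -1.4 0 1" --pt "0 0 -2.1 0 1" --pt "0 0 -2.8 0 1" --pt "0 0 -2.8 0 1" --pt "0 0 -2.8 0 1" --grip_force 4

```text
clock: 5.25
tcp_pos: [0.4961, -0.2272, 0.0628]
orientation: [0.0, 0.867, 0.497, 0.0]
contact_force: [0.1, 0.1, 5.9]
gripper_width: 0.0401
```

```bash
python3 go.py;  cat > pic.py <<'E'
import sys
from cell import *
import cv2,pickle
n=sys.argv[1]
c=read_camera("scene");a=cv2.resize(c["pixels"][120:310,160:400,::-1],None,fx=3,fy=3,interpolation=2);cv2.imwrite(f"pics/s{n}.png",a)
pickle.dump(c,open(f"s{n}.pkl","wb"))
E
python3 pic.py 4
```

```text
t 5.25 tcp [ 0.4961 -0.2272  0.0628] yaw of tool y -30.33 F [0.12 0.06 5.91] w 0.0401 q [-0.24  0.48  0.7   2.05 -0.45  0.76  0.21]
```

View pics/s4.png

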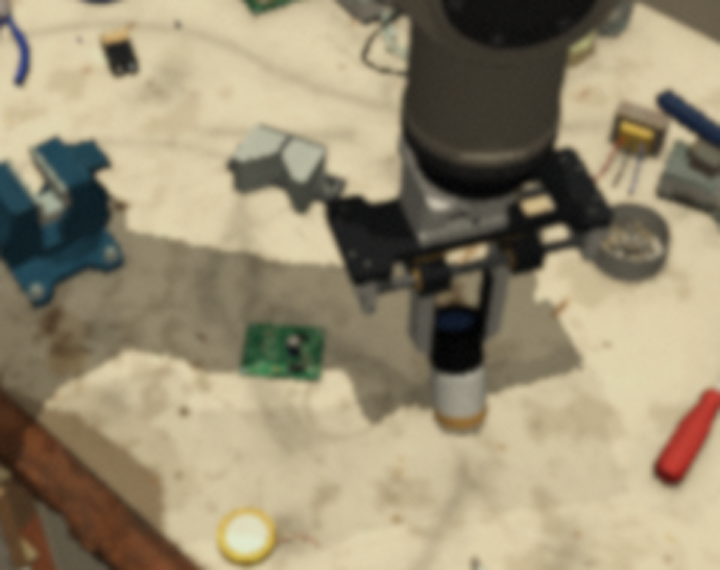

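Call:
carry_out --pt "0 0 0 0 1" --pt "0 0 0 0 1"

```text
clock: 5.55
tcp_pos: [0.4961, -0.2272, 0.0628]
orientation: [0.0, 0.868, 0.497, 0.0]
contact_force: [-0.7, 0.3, 6.8]
gripper_width: 0.0396
```

```bash
python3 go.py; python3 - <<'E'
from cell import *
import cv2,pickle
c=read_camera("wrist");cv2.imwrite("pics/w5.png",c["pixels"][:,:,::-1]);pickle.dump(c,open("w5.pkl","wb"))
E
```

```text
t 5.55 tcp [ 0.4961 -0.2272  0.0628] yaw of tool y -30.34 F [-0.65  0.28  6.76] w 0.0396 q [-0.24  0.48  0.7   2.05 -0.45  0.76  0.21]
```

View pics/w5.png

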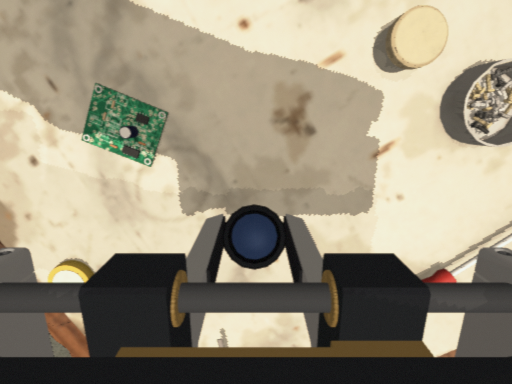

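Call:
carry_out --pt "0 0 -0.5 0 1" --pt "0 0 -0.5 0 1" --pt "0 0 -0.5 0 1"

```text
clock: 5.98
tcp_pos: [0.4955, -0.227, 0.0674]
orientation: [-0.0, 0.867, 0.497, -0.0]
contact_force: [0.9, 0.1, -3.4]
gripper_width: 0.0401
```

```bash
python3 go.py; python3 pic.py 6; python3 - <<'E'
import cv2,pickle
c=pickle.load(open("s6.pkl","rb"))
cv2.imwrite("pics/s6z.png",cv2.resize(c["pixels"][210:280,280:350,::-1],None,fx=8,fy=8,interpolation=2))
E
```

```text
t 5.97 tcp [ 0.4955 -0.227   0.0674] yaw of tool y -30.34 F [ 0.91  0.09 -3.44] w 0.0401 q [-0.24  0.48  0.71  2.05 -0.44  0.77  0.2 ]
```

View pics/s6z.png

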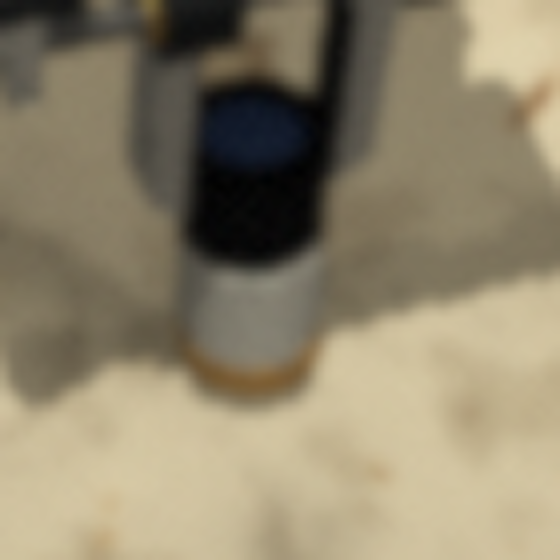

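Call:
carry_out --pt "0 0 0.2 0 1" --pt "0 0 0.4 0 1" --pt "0 0 0.5 0 1" --pt "0 0 0.5 0 1" --pt "0 0 0.5 0 1" --pt "0 0 0.5 0 0.3" --pt "0 0 0.5 0 0" --pt "0 0 0.5 0 -0.1" --pt "0 0 0.5 0 -0.1"

```text
clock: 7.15
tcp_pos: [0.4955, -0.227, 0.0624]
orientation: [-0.0, 0.868, 0.497, -0.0]
contact_force: [1.6, 0.4, -0.5]
gripper_width: 0.0521
```

```bash
python3 go.py; python3 - <<'E'
from cell import *
import cv2,pickle
d={}
for n in ("wrist","scene"):
    c=read_camera(n);cv2.imwrite(f"pics/{n}7.png",c["pixels"][:,:,::-1]);d[n]=c
pickle.dump(d,open("d7.pkl","wb"))
cv2.imwrite("pics/s7z.png",cv2.resize(d["scene"]["pixels"][210:280,280:350,::-1],None,fx=8,fy=8,interpolation=2))
E
```

```text
t 7.15 tcp [ 0.4955 -0.227   0.0624] yaw of tool y -30.34 F [ 1.59  0.42 -0.47] w 0.0521 q [-0.24  0.48  0.7   2.05 -0.45  0.76  0.21]
```

View pics/wrist7.png

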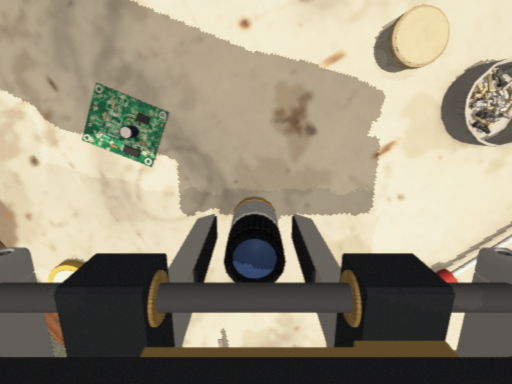

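View pics/s7z.png

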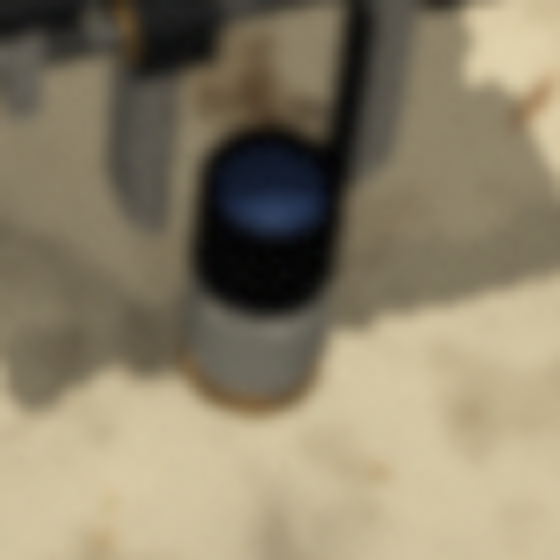

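```bash
python3 - <<'E'
import pickle
from h import *
d=pickle.load(open("d7.pkl","rb"))
w=d["wrist"];s=d["scene"]
for z in (.076,.08,.084,): print("glass wrist",pt(w,254,258,z).round(4),"scene",pt(s,280+270/8,210+190/8,z).round(4))
for z in (0,.005,.01): print("foot far edge wrist",pt(w,254,198,z).round(4))
w5=pickle.load(open("w5.pkl","rb"));print("before: glass",pt(w5,254,238,.084).round(4))
for uv in ((190,365),(320,365),(255,410)):print(pt(s,280+uv[0]/8,210+uv[1]/8,.0).round(4))
print("opp",proj(s,[.48,-.26,0]))
E
```

```text
glass wrist [ 0.488  -0.2419  0.076 ] scene [ 0.4908 -0.237   0.076 ]
glass wrist [ 0.4891 -0.24    0.08  ] scene [ 0.4883 -0.2387  0.08  ]
glass wrist [ 0.4902 -0.2381  0.084 ] scene [ 0.4858 -0.2403  0.084 ]
foot far edge wrist [ 0.4977 -0.2254  0.    ]
foot far edge wrist [ 0.4984 -0.2241  0.005 ]
foot far edge wrist [ 0.4992 -0.2228  0.01  ]
before: glass [ 0.4976 -0.2266  0.084 ]
[ 0.4761 -0.2278  0.    ]
[ 0.5009 -0.2543  0.    ]
[ 0.477  -0.2504 -0.    ]
opp [316.1227254  262.91193814]
```

Ray casts put the glass centre at (0.489,-0.240) and the foot centre at (0.4885,-0.241). So it is standing, and the lean in the wrist view is perspective. I'll wait a moment and confirm.

Call:
carry_out --pt "0 0 0 0 -0.1" --pt "0 0 0 0 -0.1"

```text
clock: 7.5
tcp_pos: [0.4956, -0.2272, 0.0625]
orientation: [0.0, 0.868, 0.497, -0.0]
contact_force: [-0.0, -0.3, -0.4]
gripper_width: 0.0519
```

```bash
cat > bar.py <<'E'
import sys,cv2,pickle
from cell import *
from h import *
n=sys.argv[1]
w=read_camera("wrist");s=read_camera("scene");pickle.dump((w,s),open(f"b{n}.pkl","wb"))
cv2.imwrite(f"pics/bw{n}.png",w["pixels"][:,:,::-1])
cv2.imwrite(f"pics/bs{n}.png",cv2.resize(s["pixels"][150:300,220:370,::-1],None,fx=4,fy=4,interpolation=2))
# blue glass centroid
for nm,c in (("wrist",w),("scene",s)):
    h=cv2.cvtColor(c["pixels"],cv2.COLOR_RGB2HSV)
    m=((h[...,0]>100)&(h[...,0]<130)&(h[...,1]>90)&(h[...,2]>25)).astype(np.uint8)
    if nm=="scene": m[:150]=0;m[:,:220]=0;m[300:]=0;m[:,370:]=0
    k,l,st,ce=cv2.connectedComponentsWithStats(m)
    if k>1:
        i=1+np.argmax(st[1:,4]);print(nm,"glass px",ce[i],st[i],pt(c,*ce[i],.084).round(4))
E
python3 bar.py 8; python3 go.py
```

```text
wrist glass px [253.95189003 258.19037801] [ 232  238   45   41 1455] [ 0.4902 -0.2383  0.084 ]
scene glass px [313.552 233.88 ] [307 228  14  12 125] [ 0.4852 -0.2402  0.084 ]
t 7.6 tcp [ 0.4956 -0.2271  0.0625] yaw of tool y -30.34 F [-1.04  0.16 -0.2 ] w 0.0518 q [-0.24  0.48  0.7   2.05 -0.45  0.76  0.21]
```

View pics/bs8.png

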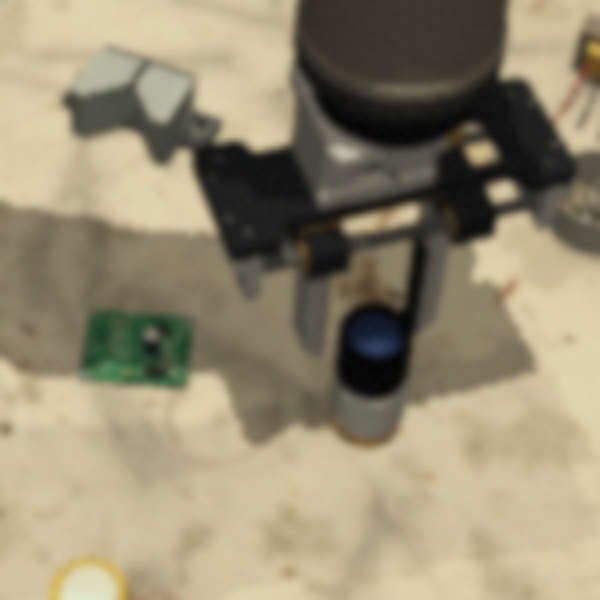

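The barrel stands steady at about (0.489,-0.239). I'll regrip it centred and firmer, fingertips above the V-block's height.

```bash
python3 go.py .489 -.239 .047 -30.3; python3 go.py .53 -.12 .05 -6;python3 go.py .505 -.008 .05 17.4
```

```text
t 7.6 tcp [ 0.4956 -0.2271  0.0625] yaw of tool y -30.34 F [-1.04  0.16 -0.2 ] w 0.0518 q [-0.24  0.48  0.7   2.05 -0.45  0.76  0.21]
shift cm [-1.36  0.03  1.55] spin -0.04
t 7.6 tcp [ 0.4956 -0.2271  0.0625] yaw of tool y -30.34 F [-1.04  0.16 -0.2 ] w 0.0518 q [-0.24  0.48  0.7   2.05 -0.45  0.76  0.21]
shift cm [10.98 -2.44  1.25] spin -24.34
t 7.6 tcp [ 0.4956 -0.2271  0.0625] yaw of tool y -30.34 F [-1.04  0.16 -0.2 ] w 0.0518 q [-0.24  0.48  0.7   2.05 -0.45  0.76  0.21]
shift cm [ 19.38 -10.26   1.25] spin -47.74
```

Call:
carry_out --pt "-0.7 0 0 0 -0.1" --pt "-1.4 0 0 0 -0.1" --pt "-1.4 0 0.8 0 -0.1" --pt "-1.4 0 1.5 0 -0.1" --pt "-1.4 0 1.5 0 1" --pt "-1.4 0 1.5 0 1" --pt "-1.4 0 1.5 0 1" --pt "-1.4 0 1.5 0 1" --grip_force 15

```text
clock: 8.6
tcp_pos: [0.4886, -0.2391, 0.0475]
orientation: [0.0, 0.867, 0.497, 0.0]
contact_force: [-0.5, -0.7, -3.0]
gripper_width: 0.0397
```

```bash
python3 bar.py 9; python3 go.py .53 -.12 .05 -6; python3 go.py .506 -.010 .05 17.4
```

```text
wrist glass px [253.82237212 249.2945475 ] [ 229  227   51   46 1779] [ 0.49   -0.2384  0.084 ]
scene glass px [313.65765766 233.36936937] [308 229  13  10 111] [ 0.4864 -0.2395  0.084 ]
t 8.7 tcp [ 0.4886 -0.2392  0.0476] yaw of tool y -30.34 F [ 0.09  0.56 -1.97] w 0.0393 q [-0.2   0.51  0.68  2.06 -0.47  0.73  0.25]
shift cm [12.38 -2.45 -0.25] spin -24.34
t 8.7 tcp [ 0.4886 -0.2392  0.0476] yaw of tool y -30.34 F [ 0.09  0.56 -1.97] w 0.0393 q [-0.2   0.51  0.68  2.06 -0.47  0.73  0.25]
shift cm [ 20.66 -10.07  -0.25] spin -47.74
```

View pics/bs9.png

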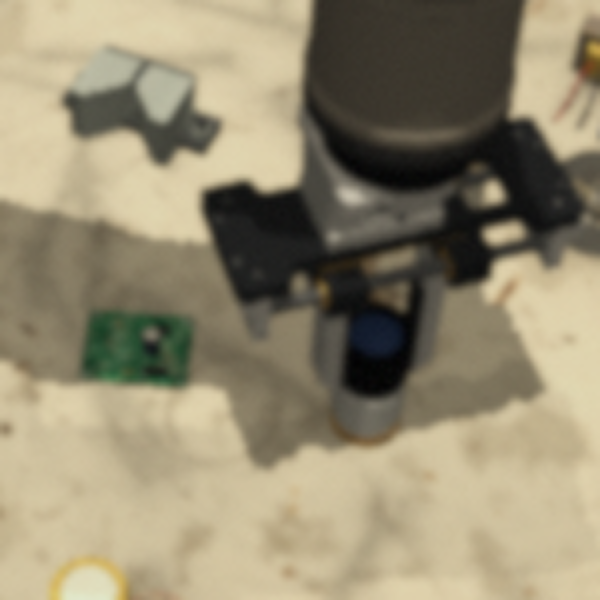

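It's gripped upright and centred. I'll lift 3 mm and carry it around the board to just in front of the notch.

Call:
carry_out --pt "0 0 -0.3 0 1" --pt "3 -0.6 -0.3 -6 1" --pt "6 -1.2 -0.3 -12 1" --pt "9 -1.8 -0.3 -18 1" --pt "12 -2.5 -0.3 -24 1" --pt "14 -4.5 -0.3 -30 1" --pt "16.5 -6.5 -0.3 -36 1" --pt "18.5 -8.3 -0.3 -42 1" --pt "20.7 -10 -0.3 -47.7 1" --pt "20.7 -10 -0.3 -47.7 1"

```text
clock: 9.95
tcp_pos: [0.5065, -0.0074, 0.0505]
orientation: [-0.0, 0.59, 0.808, 0.0]
contact_force: [0.1, -0.3, -2.6]
gripper_width: 0.0401
```

```bash
python3 bar.py 10; python3 go.py .5295 -.0005 .05 17.4
```

```text
wrist glass px [156.45603418  38.83339267] [ 106    0  106  114 5618] [0.4296 0.0828 0.084 ]
scene glass px [245.08108108 173.89189189] [243 170   6   8  37] [ 0.5118 -0.0113  0.084 ]
t 10.05 tcp [ 0.5068 -0.0098  0.0506] yaw of tool y 17.42 F [ 0.43 -0.54 -2.88] w 0.0399 q [-0.5   0.4   0.47  2.13 -0.28  0.67  0.47]
shift cm [0.2  2.44 0.06] spin 0.02
```

View pics/bs10.png

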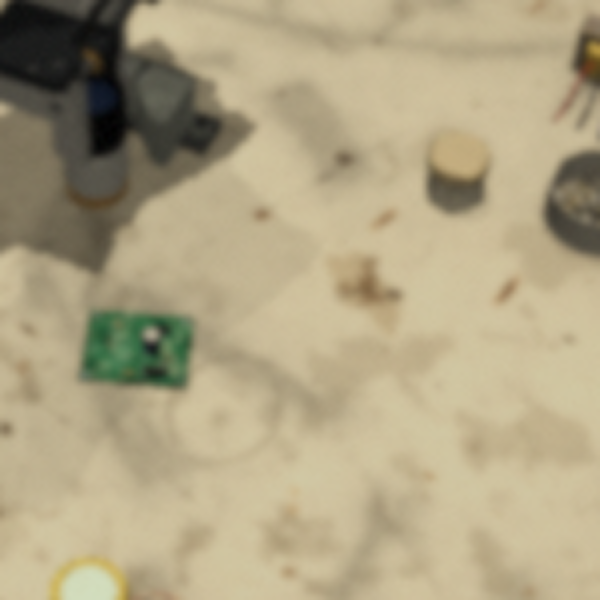

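View pics/bw10.png

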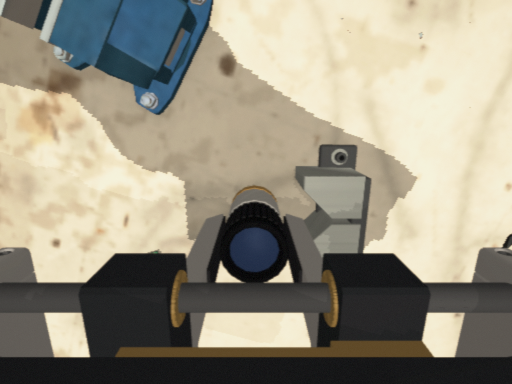

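```bash
python3 - <<'E'
import cv2,pickle
w,s=pickle.load(open("b10.pkl","rb"))
cv2.imwrite("pics/w10z.png",cv2.resize(w["pixels"][130:270,200:400,::-1],None,fx=4,fy=4,interpolation=2))
E
```

```text
(no output)
```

View pics/w10z.png

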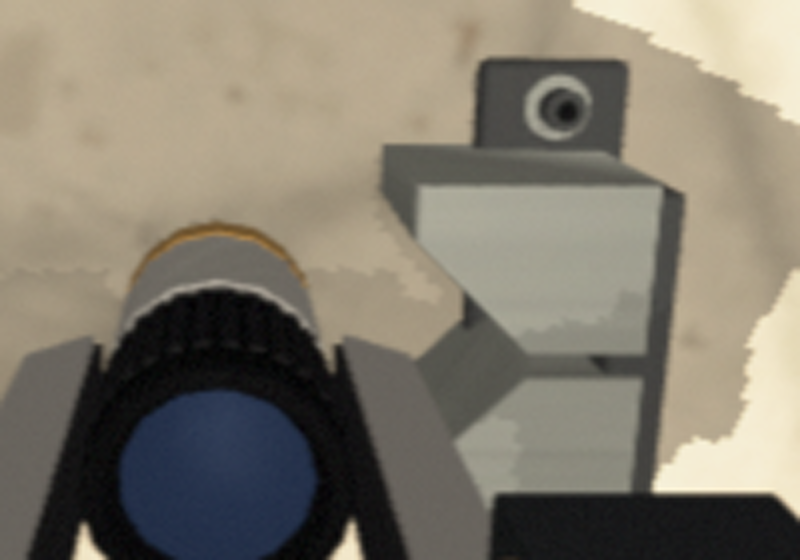

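```bash
python3 - <<'E'
import pickle
from h import *
w,s=pickle.load(open("b10.pkl","rb"))
u=lambda x,y:((x+.5)/4-.5+200,(y+.5)/4-.5+130)
P={k:pt(w,*u(*v),.042)[:2] for k,v in dict(fo=(417,185),bo=(661,185),me=(417,243),v1=(525,353),v2=(525,378),b1=(647,353),b2=(643,378)).items()}
M=dict(fo=(4.5,34),bo=(53,34),me=(4.5,24),v1=(27,1.5),v2=(27,-1.5),b1=(53,1.5),b2=(53,-1.5))
a=np.array([M[k] for k in M])/1000;W=np.array([P[k] for k in M])
A=a-a.mean(0);B=W-W.mean(0);U,S,Vt=np.linalg.svd(A.T@B);R=Vt.T@U.T;t=W.mean(0)-R@a.mean(0)
print("seat",t,"yaw",np.degrees(np.arctan2(R[1,0],R[0,0])),((a@R.T+t-W)*1000).round(1).tolist())
m=[(x/4+200-.4,y/4+130-.4) for x,y in ((220,478),)]
print("glass",pt(w,*m[0],.086))
E
```

```text
seat [0.53339195 0.00128347] yaw 17.306984101398506 [[-2.6, -0.4], [3.2, 1.1], [-3.3, -0.1], [-0.9, -1.5], [-1.8, 0.1], [2.9, -0.5], [2.5, 1.3]]
glass [ 0.50766481 -0.00693444  0.086     ]
```

The wrist view puts the seat at (0.5334,0.0013) with yaw 17.3°, which agrees with the top view within about 2 mm. I'll slide in until about 6 mm short of the seat and set it down.

Call:
carry_out --pt "0.1 0.6 0 0 1" --pt "0.15 1.2 0 0 1" --pt "0.15 1.8 0 0 1" --pt "0.15 2.2 0 0 1" --pt "0.15 2.2 0.15 0 1" --pt "0.15 2.2 0.3 0 1" --pt "0.15 2.2 0.3 0 1"

```text
clock: 10.92
tcp_pos: [0.5271, -0.0021, 0.0473]
orientation: [-0.0, 0.592, 0.806, -0.0]
contact_force: [-0.4, 0.5, -1.3]
gripper_width: 0.0397
```

```bash
python3 bar.py 11; python3 go.py .535 .0015 .05 17.4
```

```text
wrist glass px [93.57374477 27.33551255] [  53    0   83   69 3824] [0.4232 0.0842 0.084 ]
scene glass px [249.17647059 168.82352941] [247 166   6   7  34] [ 0.5305 -0.0067  0.084 ]
t 11.03 tcp [ 0.5273 -0.0021  0.0475] yaw of tool y 17.35 F [ 0.25 -0.1  -3.34] w 0.0395 q [-0.49  0.43  0.46  2.09 -0.3   0.69  0.47]
shift cm [ 0.11  0.85 -0.25] spin -0.05
```

View pics/bw11.png

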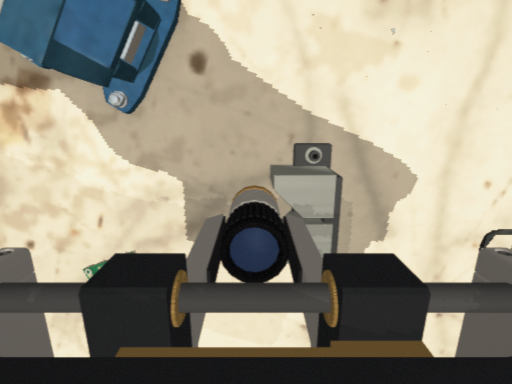

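Call:
carry_out --pt "0 0 0.1 0 1" --pt "0 0 0.15 0 1" --pt "0 0 0.15 0 0.5" --pt "0 0 0.15 0 -1" --pt "0 0 0.15 0 -1" --pt "0 0 0.15 0 -1" --pt "0 0 0 0 -1" --pt "0 0 0 0 -1" --pt "0 0 0 0 -1"

```text
clock: 12.15
tcp_pos: [0.5274, -0.0021, 0.0475]
orientation: [0.0, 0.592, 0.806, -0.0]
contact_force: [0.6, 0.3, -0.4]
gripper_width: 0.0928
```

```bash
python3 bar.py 12; python3 go.py .535 .0015 .05 17.4
```

```text
wrist glass px [93.22210636 27.39963504] [  51    0   84   69 3836] [0.4232 0.0842 0.084 ]
scene glass px [248.91666667 169.30555556] [246 166   7   7  36] [ 0.5289 -0.0073  0.084 ]
t 12.25 tcp [ 0.5274 -0.0021  0.0475] yaw of tool y 17.35 F [-0.41 -0.66  0.23] w 0.0938 q [-0.49  0.43  0.46  2.09 -0.3   0.69  0.47]
shift cm [ 0.11  0.83 -0.25] spin -0.05
```

View pics/bw12.png

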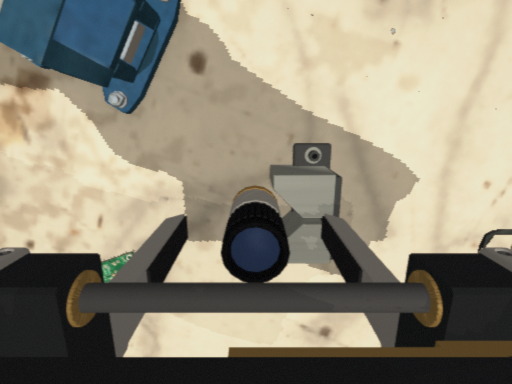

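View pics/bs12.png

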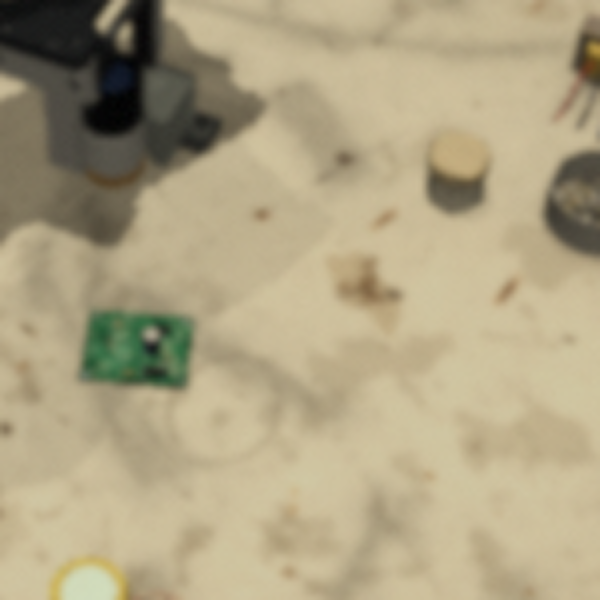

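The barrel stands free just short of the seat. Next I'll straddle barrel and block with the open jaws: shift ahead, go down, then clamp gently from front and back.

Call:
carry_out --pt "0.1 1.1 0 0 -1" --pt "0.1 2.2 0 0 -1" --pt "0.1 2.2 0 0 -1" --pt "0.1 2.2 1.5 0 -1" --pt "0.1 2.2 2.8 0 -1" --pt "0.1 2.2 3.3 0 -1" --pt "0.1 2.2 3.3 0 -1" --grip_force 6

```text
clock: 13.12
tcp_pos: [0.5477, 0.0052, 0.0139]
orientation: [-0.0, 0.592, 0.806, -0.0]
contact_force: [0.5, 0.5, -0.3]
gripper_width: 0.0942
```

```bash
python3 bar.py 13; python3 go.py .535 .0015 .05 17.4
```

```text
wrist glass px [82.63916947 62.08978676] [  34    0   88  113 1782] [0.4612 0.0753 0.084 ]
t 13.22 tcp [0.5482 0.0053 0.0146] yaw of tool y 17.34 F [-0.52  0.28  0.61] w 0.0937 q [-0.46  0.51  0.42  2.06 -0.34  0.64  0.49]
shift cm [ 0.03 -1.37 -3.54] spin -0.06
```

View pics/bw13.png

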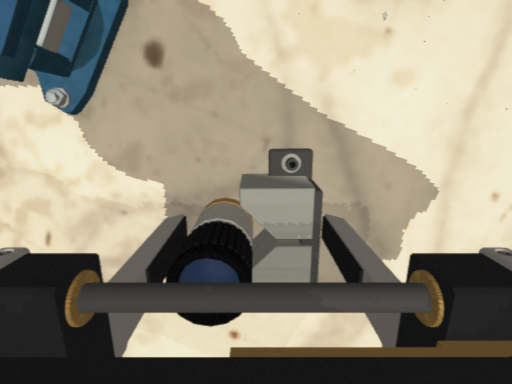

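Call:
carry_out --pt "0 0.15 0 0 -1" --pt "0 0.3 0 0 -1" --pt "0 0.3 0 0 0.0" --pt "0 0.3 0 0 0.2" --pt "0 0.3 0 0 0.2"

```text
clock: 13.85
tcp_pos: [0.551, 0.0066, 0.0144]
orientation: [0.0, 0.592, 0.806, 0.0]
contact_force: [-3.8, -1.1, -1.5]
gripper_width: 0.0728
```

```bash
python3 bar.py 14; python3 go.py .535 .0015 .05 17.4
```

```text
wrist glass px [77.77559283 62.06362059] [  32    0   85  113 1729] [0.4625 0.0761 0.084 ]
t 13.95 tcp [0.551  0.0066 0.0144] yaw of tool y 17.37 F [ 0.56  1.77 -2.56] w 0.073 q [-0.46  0.51  0.42  2.05 -0.34  0.65  0.49]
shift cm [-0.01 -1.68 -3.56] spin -0.03
```

View pics/bw14.png

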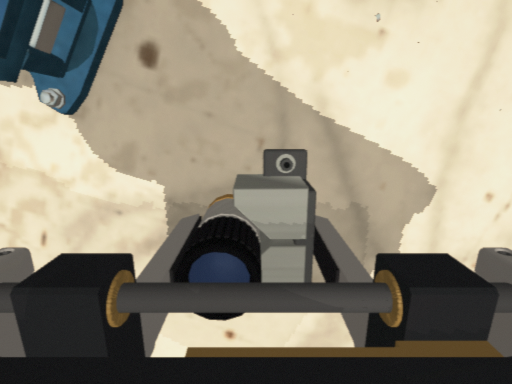

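The width stopped at 73.0 mm, exactly the seated value (20 + 53). I'll raise the grip and check.

Call:
carry_out --pt "0 0 0 0 1" --pt "0 0 0 0 1" --pt "0 0 0 0 1" --pt "0 0 0 0 1" --pt "0 0 0 0 1" --pt "0 0 0 0 1" --grip_force 15

```text
clock: 14.7
tcp_pos: [0.551, 0.0066, 0.0144]
orientation: [-0.0, 0.592, 0.806, 0.0]
contact_force: [3.0, 4.5, -5.5]
gripper_width: 0.0728
```

```bash
python3 bar.py 15; python3 go.py .535 .0015 .05 17.4; python3 - <<'E'
from cell import *
import cv2,pickle
from h import *
c=read_camera("top");pickle.dump(c,open("t15.pkl","wb"))
cv2.imwrite("pics/t15.png",c["pixels"][:,:,::-1])
w,s=pickle.load(open("b15.pkl","rb"))
cv2.imwrite("pics/w15z.png",cv2.resize(w["pixels"][140:330,140:360,::-1],None,fx=3,fy=3,interpolation=2))
cv2.imwrite("pics/s15z.png",cv2.resize(s["pixels"][140:260,200:320,::-1],None,fx=5,fy=5,interpolation=2))
# expected for an upright barrel at the seat
for z in (0,.042,.084): print(z,"wrist",proj(w,[.535,.0015,z]),"scene",proj(s,[.535,.0015,z]))
E
```

```text
wrist glass px [78.21116928 61.50203607] [  34    0   82  114 1719] [0.4626 0.0763 0.084 ]
t 14.8 tcp [0.551  0.0066 0.0144] yaw of tool y 17.37 F [ 3.58  4.89 -6.84] w 0.0729 q [-0.46  0.51  0.42  2.05 -0.34  0.65  0.49]
shift cm [-0.01 -1.68 -3.56] spin -0.03
0 wrist [230.26332725 218.37949396] scene [249.03586193 189.57743944]
0.042 wrist [224.45385297 243.25641606] scene [248.56196001 178.21884446]
0.084 wrist [214.8630864  284.32532199] scene [248.0610534  166.21299466]
```

View pics/w15z.png

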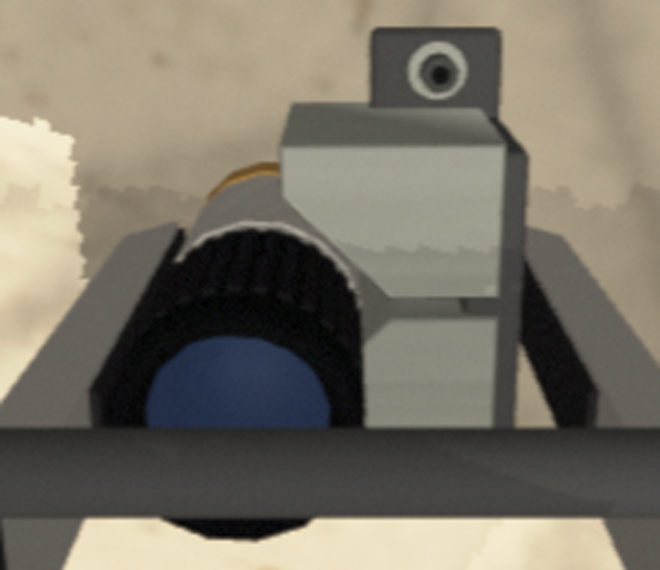

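View pics/s15z.png

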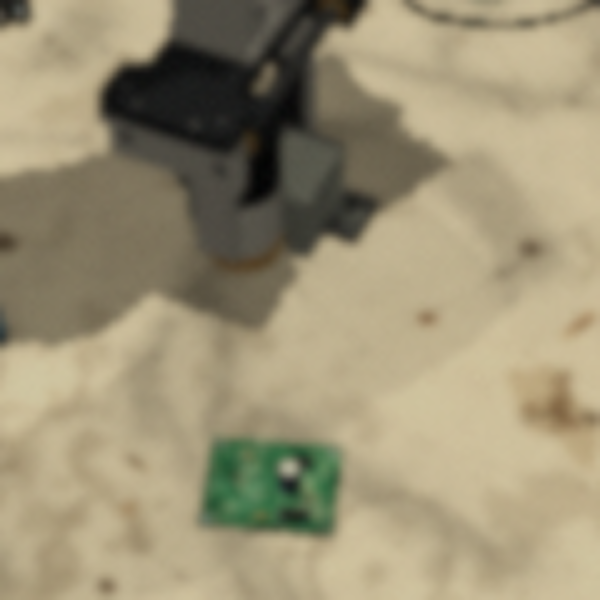

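View pics/t15.png

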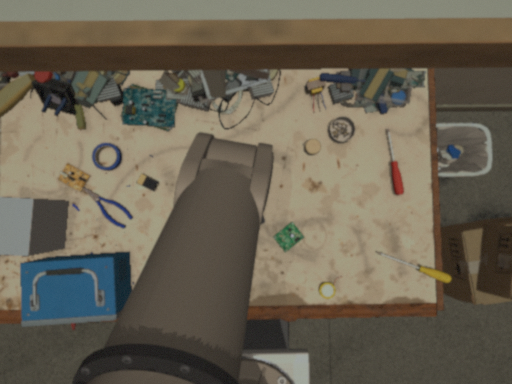

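Seated by the picture. I'll check tilt by casting the glass rim and foot rim onto their planes, with the free-standing picture 12 as reference.

```bash
cat > tilt.py <<'E'
import sys,pickle
from h import *
from scipy.optimize import least_squares
def blue(w,box):
    h=cv2.cvtColor(w["pixels"],cv2.COLOR_RGB2HSV)
    m=((h[...,0]>100)&(h[...,0]<130)&(h[...,1]>90)&(h[...,2]>50)).astype(np.uint8)*255
    z=np.zeros_like(m);x0,y0,x1,y1=box;z[y0:y1,x0:x1]=m[y0:y1,x0:x1]
    c=max(cv2.findContours(z,cv2.RETR_EXTERNAL,cv2.CHAIN_APPROX_NONE)[0],key=cv2.contourArea)[:,0]
    return c
def brass(w,box):
    h=cv2.cvtColor(w["pixels"],cv2.COLOR_RGB2HSV);x0,y0,x1,y1=box
    m=(h[...,0]>10)&(h[...,0]<22)&(h[...,1]>130)
    P=[]
    for x in range(x0,x1):
        ys=np.nonzero(m[y0:y1,x])[0]
        if len(ys): P.append((x,y0+ys[0]-.5))
    return np.array(P)
def circ(w,P,z,r=None):
    W=np.array([pt(w,*p,z)[:2] for p in P])
    if r: f_=lambda v:np.hypot(*(W-v[:2]).T)-r; s=least_squares(f_,W.mean(0)-[0,0],loss="soft_l1",f_scale=3e-4)
    else: f_=lambda v:np.hypot(*(W-v[:2]).T)-v[2]; s=least_squares(f_,[*W.mean(0),.014],loss="soft_l1",f_scale=3e-4)
    return s.x,np.sqrt(np.mean(s.fun**2))
for n,gb,fb in (("12",(215,215,295,283),(230,180,280,205)),("15",(180,240,262,300),(205,185,236,215))):
    w=pickle.load(open(f"b{n}.pkl","rb"))[0]
    P=blue(w,gb)
    # drop the edge along the rod
    P=P[P[:,1]<P[:,1].max()-(3)]
    g,e=circ(w,P,.084,None if n=="12" else R0); 
    if n=="12": R0=g[2]
    B=brass(w,fb);b,e2=circ(w,B,.0,.020)
    b2,_=circ(w,B,.0,.020)
    print(n,"glass",g.round(4),e,"foot",b.round(4),e2,len(B),"diff mm",((g[:2]-b[:2])*1000).round(2))
E
python3 tilt.py
```

```text
12 glass [ 0.5287 -0.0014  0.0134] 0.00019848700698884704 foot [ 0.5297 -0.0048] 0.00027442132538990985 34 diff mm [-1.08  3.47]
15 glass [0.536  0.0047] 0.00021123191280521277 foot [5.363e-01 5.000e-04] 0.00040796393377932547 21 diff mm [-0.32  4.24]
```

Tilt changed by only about 0.013 rad from the free-standing reference, and the 72.9 mm width means it bears on both faces. There is some sideways and downward strain on the tool (about 4 N and 7 N), which I'll relieve with a small nudge so the faces share the load evenly.

Call:
carry_out --pt "0.03 0.02 0.05 0 1" --pt "0.05 0.03 0.1 0 1" --pt "0.05 0.03 0.1 0 1" --pt "0.05 0.03 0.1 0 1" --grip_force 18

```text
clock: 15.35
tcp_pos: [0.5511, 0.0065, 0.0143]
orientation: [-0.0, 0.593, 0.806, 0.0]
contact_force: [-5.3, 1.3, 16.9]
gripper_width: 0.0724
```

```bash
cat > fo.py <<'E'
from cell import *
import numpy as np
for i in range(5):
    o=get_obs();F=o["contact_force"];c,s=np.cos(np.radians(17.35)),np.sin(np.radians(17.35))
    print("along",round(c*F[0]+s*F[1],2),"across",round(-s*F[0]+c*F[1],2),"z",F[2].round(2),"w",round(float(o["gripper_width"]),4),o["tcp_pos"].round(4)); read_camera("top")
E
python3 fo.py
```

```text
along -4.64 across 2.82 z 16.86 w 0.0724 [0.5511 0.0065 0.0143]
along -5.29 across 3.61 z 17.52 w 0.0727 [0.551  0.0066 0.0143]
along -4.66 across 3.9 z 15.8 w 0.0725 [0.551  0.0066 0.0143]
along -3.85 across 3.04 z 17.6 w 0.0726 [0.551  0.0066 0.0143]
along -4.67 across 2.55 z 17.34 w 0.0728 [0.551  0.0066 0.0143]
```

Call:
carry_out --pt "0 0 -0.07 0 1" --pt "0.05 0 -0.07 0 1" --pt "0.05 0 -0.07 0 1" --pt "0.05 0 -0.07 0 1"

```text
clock: 16.1
tcp_pos: [0.551, 0.0066, 0.0143]
orientation: [0.0, 0.593, 0.805, -0.0]
contact_force: [-1.4, -5.5, 5.6]
gripper_width: 0.0729
```

```bash
python3 fo.py; python3 bar.py 16; sed -i 's/"15",(180/"16",(180/' tilt.py; python3 tilt.py
```

```text
along -3.01 across -4.79 z 5.57 w 0.0729 [0.551  0.0066 0.0143]
along -1.17 across -5.03 z 5.34 w 0.0731 [0.551  0.0066 0.0143]
along -2.64 across -6.38 z 5.52 w 0.073 [0.551  0.0066 0.0143]
along -1.73 across -4.94 z 4.37 w 0.0723 [0.551  0.0066 0.0143]
along -1.51 across -5.12 z 5.53 w 0.0727 [0.551  0.0067 0.0143]
wrist glass px [77.83960625 61.85350318] [  34    0   82  114 1727] [0.4626 0.0763 0.084 ]
12 glass [ 0.5287 -0.0014  0.0134] 0.00019848700698884704 foot [ 0.5297 -0.0048] 0.00027442132538990985 34 diff mm [-1.08  3.47]
16 glass [0.536  0.0048] 0.00022453793847485552 foot [0.5365 0.0007] 0.00020751695869176555 21 diff mm [-0.48  4.12]
```

View pics/bw16.png

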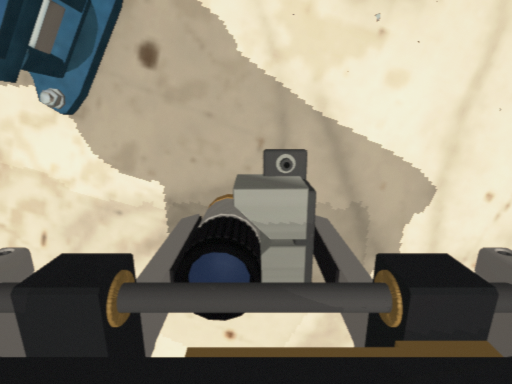

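Call:
carry_out --pt "-0.03 0 -0.02 0 1" --pt "-0.03 0 -0.02 0 1" --pt "-0.03 0 -0.02 0 1" --pt "-0.03 0 -0.02 0 1" --grip_force 20

```text
clock: 16.95
tcp_pos: [0.551, 0.0066, 0.0144]
orientation: [0.0, 0.592, 0.806, -0.0]
contact_force: [1.3, -5.6, 1.7]
gripper_width: 0.0724
```

```bash
python3 fo.py; python3 bar.py 17 >/dev/null; sed -i 's/"16",(180/"17",(180/' tilt.py; python3 tilt.py; python3 - <<'E'
import pickle,cv2,numpy as np
a=pickle.load(open("d0.pkl","rb"))["top"]["pixels"];b=pickle.load(open("t15.pkl","rb"))["pixels"]
for n,(x,y) in dict(pcb=(289,237),disc=(327,289),pot=(313,146),bat=(148,182)).items():
    A=a[y-14:y+14,x-14:x+14];B=b[y-20:y+20,x-20:x+20]
    r=cv2.matchTemplate(B,A,cv2.TM_CCOEFF_NORMED);l=cv2.minMaxLoc(r);print(n,l[1],np.array(l[3])-6)
E
```

```text
along -0.43 across -5.7 z 1.74 w 0.0724 [0.551  0.0066 0.0144]
along -0.45 across -5.4 z 0.79 w 0.0725 [0.5511 0.0066 0.0144]
along -0.53 across -6.06 z 0.76 w 0.0724 [0.551  0.0066 0.0144]
along -0.31 across -5.88 z 1.81 w 0.0726 [0.5511 0.0067 0.0144]
along -1.32 across -5.81 z 1.19 w 0.0725 [0.551  0.0066 0.0143]
12 glass [ 0.5287 -0.0014  0.0134] 0.00019848700698884704 foot [ 0.5297 -0.0048] 0.00027442132538990985 34 diff mm [-1.08  3.47]
17 glass [0.536  0.0048] 0.0002209794487720853 foot [0.5365 0.0007] 0.00020747631879044473 21 diff mm [-0.48  4.13]
pcb 0.9874841570854187 [0 0]
disc 0.993809163570404 [0 0]
pot 0.9919484257698059 [0 0]
bat 0.9985924959182739 [0 0]
```

```bash
python3 -c "
from cell import *
print(finish_job())"
```

```text
the job is handed in; nothing more can be done
None
```

The barrel is standing upright, glass end up, in the notch of the V-block. I handed the job in at about 17 s with the gripper still pressing it there at 20 N. The hand-in gave no verdict.

**How it was done:** I gripped the barrel lightly at the glass end and lifted, so it swung foot-down, and stood it on the bench. I then regripped it, carried it around the circuit board and set it down just short of the seat. Finally I straddled barrel and block with the jaws and clamped them together, which pushed the barrel into the V.

**Last checks:**
- **Seating:** the jaw opening was about 72.5 mm. The exact seated value is 73 mm (20 mm barrel radius plus 53 mm to the back of the block), so it bears on both faces.
- **Tilt:** the barrel leans about 0.01 rad differently from when it stood free, against a limit of 0.06. This assumes it stood vertical then.
- **Bystanders:** none had moved (0 pixels) in the top view taken at the first full clamping; only sub-millimetre nudges followed.
- **Face forces:** these can't be measured directly. From the 20 N grip and the strain on the tool I estimate roughly 10 to 18 N per face, within the 1.5 to 60 N limits.

**What disagreed:**
- **Sideways strain:** about 6 N remained on the tool. My last small correction did not remove it, so the two faces are probably loaded somewhat unevenly.
- **Glass position:** the wrist camera puts the glass about 4 mm to the side of the foot. It showed a similar offset, about 3.6 mm, with the barrel standing free, so I treated it as calibration error.

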